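# Carry a rolling pestle to the stand on a bail tray

### The arm

A 7-joint arm with a two-finger parallel gripper is mounted at the origin on the work surface. World frame = base frame: x ahead of the robot, y to its left, z up, the work surface at z = 0. Lengths are in m, angles in rad, forces in N, time in s.
With the tool pointing down it reaches from about 0.35 to 0.9 m from the base axis. Payload 8.1 kg.
Tool frame: the origin (TCP) lies at the very end of the fingers, on their centre line; the grasp point (between the pads) lies 19 mm behind it; z points along the fingers, y is the line along which they close (so a half turn about z gives the same grasp; the last joint's range is limited). The gripper opens to 92 mm and grips with 3 to 60 N. Pads are 19 mm wide; open, the fingers measure 130 mm over their backs; the gripper's body (75 mm by 190 mm) begins 47 mm behind the grasp point.
Start: joints at [1.082, 0.434, 0.025, 1.573, -0.012, 1.134, -0.075], TCP at [0.235, -0.579, 0.227] pointing down, gripper open.
Joint ranges: [-2.62, 2.62], [-0.44, 2.09], [-1.27, 1.32], [0.08, 2.57], [-1.32, 4.46], [0.12, 2], [-2.74, 2.74]. Speed limits (rad/s): [2.22, 2.22, 3.01, 3.01, 3.14, 3.14, 3.14].

### API

Orientations are given as a rotation vector (axis times angle).
In Python, from cell import arm gives the robot as it stands.
- The arm moves only by the tool carry_out, never from a script. Its argument "commands" is a list of rows, each a list of 7 numbers: the opening, from 0 (shut) to 1 (fully open), then the shift along the tool's x, y, z each as a share of 0.025 m, from -1 to 1, then the turn, a rotation vector about the tool's x, y, z each as a share of 0.1 rad, from -1 to 1. A call has 1 to 8 rows; each row shifts and turns the commanded pose from where the row before left it, along the tool's axes as they then stand; what a row does not reach is not made up. A row lasts 1/10 s, in which the tool goes at most 50 mm and 8.59 degrees, less where a joint would pass 70% of its speed; a pose out of reach is approached as far as the arm can. A call with a number of a shift or a turn outside -1 to 1 is refused whole. A call with a gripper value outside its range is refused whole. The fingers move at their own pace and stop on an object; "squeeze" is the grip in N (left out, the last holds). Time passes only in rows, so rows that do not move let the fingers close. It gives the time, the measured TCP pose, the force, the opening and the grip force at its end, in the units of the state.
- arm.observe(): the state, without advancing time (a new reading comes with each control period).
- arm.get_image(name): name is "scene" or "top" or "wrist"; returns a dict with "pixels" (420x560x3 uint8, red, green, blue), "range_z" (420x560 float32, m along the optical axis (not along the pixel's ray), 0 where there is no reading), "mtx" (3x3 intrinsics, pixels), "k1" (the pictures are not rectified: a ray, as slopes to the right and down, at radius r is drawn at 1 + k1 r^2 times it, then the intrinsics apply), "R" (3x3) and "t" (3): a world point X has camera coordinates R X + t; the wrist camera has in their place "tool_from_camera" (4x4, takes a point from camera to tool coordinates, whose origin is the TCP and whose axes are the flange's). Camera axes: x right, y down, z forward; pixel columns grow to the right and rows downward; lengths in m; the calibration is good to about 2 mm. A picture is of the moment at which its call begins: read the wrist's pose just before it.
- arm.sign_off(): hands the job in; it is judged then, once.
The state is a dict: "clock": time; "joints": joint angles; "dq": joint speeds; "joint_efforts": joint torques, N m; "position": TCP position; "ee_rot": TCP orientation; "force": force on the tool from outside, world axes, zero at the start; "ft_torque": the same for the moment, N m; "width": opening from 0.0 (shut) to 1.0 (fully open); "gripper_force": force on a finger pad.
Only numpy, scipy, OpenCV 4.12 (cv2) and the standard library are available. Lean on these libraries where they do the work, as an engineer would, in place of code of your own. Each camera call takes 0.05 s, during which the arm holds its last target. There are 200 camera calls.

### The job

The washed granite pestle lies loose and off-centre across the bamboo tray. Lift the tray by its wooden grip and, without touching the pestle or letting it run against the tray's ends, tilt the tray to roll the pestle to the middle; keep it steady there for 4 seconds while holding the tray clear above the round wooden stand, then gently set the tray down centred on the stand so that it balances with the pestle still in the middle, and let go. Leave the other kitchen things alone.

Things in the scene. Friction and masses are not known exactly. Their poses are not given: they have to be found in the camera images.
- tray: Light bamboo tray with a fixed overhead bail, 330 mm long (its x) by 156 mm wide (its y), about 0.38 kg, balanced about its middle; origin: centre of the underside, z up. End walls 4 mm thick rise to z = 30 mm, side walls 4 mm thick to z = 16 mm. Starts level on the marble. When held it may tilt some hundredths of a rad from the gripper, as grip and arm give.
- tray_grip (a point): Centre of the dark wooden grip block over the tray's middle, 110 mm above the underside, axes as the tray's. Block 30 mm (x) by 66 mm (y), from z = 92 to 128 mm above the underside, fixed to the tray by slim rods at its two y ends that leave a free passage below it. Take it from above, fingers closing along the tray's x.
- tray_floor (a point): Middle of the tray's flat inner floor, 4 mm above the underside; axes as the tray's. The pestle should end above this point.
- pestle: Grey granite cylinder 44 mm in diameter, 128 mm long, nominal 0.5 kg (varies); origin: its centre, its y along its axis. Lies across the tray (axis along tray y), starting 50 to 95 mm from the middle towards tray +x; rolls along tray x without slip: acceleration 2/3 g times slope, rolling resistance worth a slope of about 0.005 rad. Meets the end walls at 139 mm from the middle.
- stand: Fixed round wooden stand like a cotton reel, 160 mm in diameter, flat level top 50 mm above the marble; its origin is the centre of its underside.
- mortar: Grey granite mortar, 180 mm in diameter, 115 mm high, at the far side of the counter; bystander, origin under its centre.
- bowl: Clear glass bowl, 150 mm in diameter, 60 mm high; bystander, origin under its centre.
- steamer_lid: Flat round bamboo steamer lid, 180 mm in diameter, 31 mm high, bystander, origin under its centre.
Things that resemble listed ones, but are neither listed nor needed, are in the scene too. What is meant by the pestle is not turquoise, and is the larger of those in its own colour. Of the things that look like the stand, the smaller one is meant.

How it is judged:
By the outcome, as a careful person would: the job done as asked, in the order asked, and still so for the second after the job is handed in, with the robot touching nothing.
It also fails if it takes over 69 s, if anything falls off the work surface, if the arm or the gripper's body presses on something with over 40 N, if the wrist force passes 120 N, or if a joint passes its speed limit or range.

## Working session

There is one attempt and no reset: what is moved stays moved. The work goes in short steps, Python scripts to look and compute and a tool call to move; the robot and the scene stay as the last step left them, time stands still between calls to the robot, and variables do not carry over. Pictures are saved under pics/ and viewed, at most 10 in all, crops included, and the job is handed in when it is done.

Besides the shell and the picture viewer there is one more tool, called after "Request:" as name(argument=value, ...) on one line, values as JSON. carry_out: Moves the arm, as the interface text tells. Shift numbers are shares of 0.025 m and turn numbers shares of 0.1 rad, none past 1 either way. Its arguments: {"type":"object","properties":{"commands":{"type":"array"},"squeeze":{"type":"number"}},"required":["commands"]}

```bash
mkdir -p pics; ls
python3 - <<'E'
from cell import arm
import cv2,numpy as np,pickle
s=arm.observe(); print({k:np.round(v,3).tolist() for k,v in s.items()})
d={}
for n in ("scene","top"):
    im=arm.get_image(n); d[n]=im; cv2.imwrite(f"pics/{n}0.png",im["pixels"][:,:,::-1])
    print(n,im["mtx"],im["k1"],im["R"],im["t"])
pickle.dump(d,open("im0.pkl","wb"))
E
```

```text
pics
{'clock': 0.0, 'joints': [1.082, 0.435, 0.025, 1.574, -0.012, 1.134, -0.075], 'dq': [0.001, 0.001, 0.001, 0.0, 0.0, -0.001, 0.001], 'joint_efforts': [-0.002, -66.785, 0.985, -31.446, -0.061, 0.043, 0.0], 'position': [0.235, -0.579, 0.226], 'ee_rot': [-3.082, -0.602, 0.001], 'force': [0.243, 0.297, -0.456], 'ft_torque': [-0.033, 0.023, 0.025], 'gripper_force': 0.0, 'width': 0.998}
scene [[415.51110455   0.         285.7340069 ]
 [  0.         415.51110455 214.49168576]
 [  0.           0.           1.        ]] -0.0390960631003987 [[ 0.50618771  0.86229028  0.01514808]
 [ 0.63591282 -0.36131792 -0.68195619]
 [-0.58257092  0.35483071 -0.73123614]] [-0.27433456 -0.2548      1.6006716 ]
top [[533.06176987   0.         274.09024367]
 [  0.         533.06176987 217.13123316]
 [  0.           0.           1.        ]] -0.0756916546989317 [[-0.02448925 -0.99966258 -0.00866094]
 [-0.98047877  0.0257082  -0.19493709]
 [ 0.19509397  0.003718   -0.98077751]] [0.03456853 0.53039835 1.60419483]
```

View pics/scene0.png

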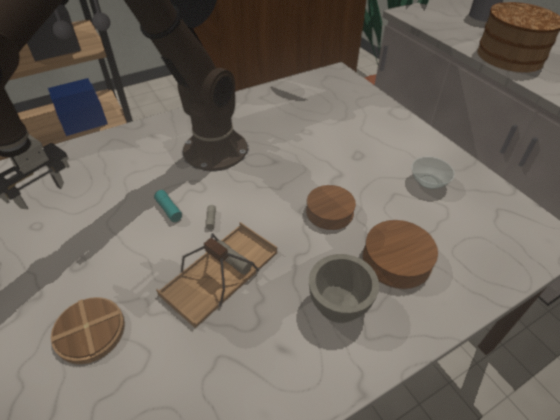

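View pics/top0.png

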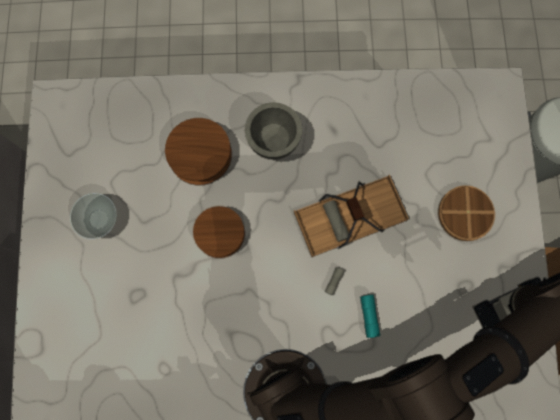

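The top view shows the tray around (352,217) with the grey pestle at (336,221) and the grip at (356,208). The smaller reel (the stand) is at (219,232), the bigger decoy reel at (199,151) and the mortar at (274,131). The small grey pestle at (335,280) and the turquoise one at (370,315) are decoys.

```bash
cat > h.py <<'E'
import numpy as np,cv2
def slopes(im,uv):
    return cv2.undistortPoints(np.float64(uv).reshape(-1,1,2),im["mtx"],np.array([im["k1"],0,0,0,0.])).reshape(-1,2)
def ext(im,T=None):
    if T is None: return im["R"],im["t"]
    return T[:3,:3].T,-T[:3,:3].T@T[:3,3]
def plane(im,uv,z,T=None):
    R,t=ext(im,T); d=np.c_[slopes(im,uv),np.ones(len(np.reshape(uv,(-1,2))))]@R; c=-R.T@t
    return c+d*((z-c[2])/d[:,2])[:,None]
def cloud(im,mask,T=None):
    v,u=np.nonzero(mask&(im["range_z"]>0)); R,t=ext(im,T)
    p=np.c_[slopes(im,np.c_[u,v]),np.ones(len(u))]*im["range_z"][v,u][:,None]
    return (p-t)@R,np.c_[u,v]
def tri(a,ua,b,ub,Ta=None,Tb=None):
    Ra,ta=ext(a,Ta);Rb,tb=ext(b,Tb)
    X=cv2.triangulatePoints(np.c_[Ra,ta],np.c_[Rb,tb],slopes(a,ua).T,slopes(b,ub).T)
    return (X[:3]/X[3]).T
E
python3 - <<'E'
from h import *
import pickle
d=pickle.load(open("im0.pkl","rb"))
def box(im,u0,u1,v0,v1):
    m=np.zeros((420,560),bool); m[v0:v1,u0:u1]=1; return m
B={"top":dict(stand=(185,252,200,264),tray=(285,415,170,262)),"scene":dict(stand=(298,362,180,235),tray=(150,285,215,330))}
for n,im in d.items():
    hsv=cv2.cvtColor(im["pixels"],cv2.COLOR_RGB2HSV)
    for o in ("stand","tray"):
        P,uv=cloud(im,box(im,*B[n][o])); z=P[:,2]
        H=hsv[uv[:,1],uv[:,0]]
        print(n,o,np.histogram(z,np.arange(-.01,.15,.01))[0])
        if o=="stand":
            k=(z>.042)&(z<.06); k2=(H[:,1]>90)
            for kk in (k,k&k2):
                Q=P[kk]; c,r=cv2.minEnclosingCircle(np.float32(Q[:,:2])); print("stand",Q.mean(0),np.median(Q[:,2]),c,r,kk.sum())
        else:
            k=(z>.09)&(z<.14); Q=P[k]; print("grip",Q.mean(0),np.median(Q[:,2]),Q.max(0),k.sum(), uv[k].mean(0), cv2.minAreaRect(np.float32(Q[:,:2])))
            k=(H[:,1]>70)&(z<.04)&(z>-.01); m=np.zeros((420,560),np.uint8); m[uv[k,1],uv[k,0]]=255
            m=cv2.morphologyEx(cv2.morphologyEx(m,cv2.MORPH_OPEN,np.ones((3,3))),cv2.MORPH_CLOSE,np.ones((25,25)))
            ct=max(cv2.findContours(m,0,1)[0],key=cv2.contourArea); r=cv2.minAreaRect(np.float32(plane(im,ct.reshape(-1,2),.012)[:,:2])); print("tray",r)
            k=(H[:,1]<70)&(z>.02)&(z<.06);Q=P[k];print("pestle",Q.mean(0),k.sum(),cv2.minAreaRect(np.float32(Q[:,:2])),H[k].mean(0))
E
```

```text
scene stand [1368  628   94    0    5 1183  224    0    0    0    0    0    0    0
    0]
stand [0.4992441  0.19276421 0.04809559] 0.04815289406124873 (0.49512314796447754, 0.1951921433210373) 0.08359019458293915 1395
stand [0.50135179 0.19209811 0.04813616] 0.04818193971115608 (0.49858319759368896, 0.19388708472251892) 0.08009667694568634 1315
scene tray [9191 4321  559  390  173  192   24   36   58   64   90   87   53  231
    1]
grip [ 0.54987799 -0.22475092  0.11440593] 0.12030878948102469 [ 0.60590531 -0.17126638  0.1300591 ] 462 [215.91341991 250.94805195] ((0.5424271821975708, -0.22320187091827393), (0.11424151808023453, 0.0697384774684906), 19.49871826171875)
tray ((0.5408462882041931, -0.21862183511257172), (0.16302348673343658, 0.3393557369709015), 19.450389862060547)
pestle [ 0.49576524 -0.18346374  0.035045  ] 535 ((0.48280447721481323, -0.2193264663219452), (0.364644855260849, 0.3026507496833801), 48.953269958496094) [21.70280374 45.08971963 97.4317757 ]
top stand [1126 1043   39    1   12 1088  944    7    0    0    0    0    0    0
    0]
stand [0.4917063 0.1954416 0.0
[... 159 characters left out ...]
.4926035702228546, 0.19574861228466034) 0.08067392557859421 1989
top tray [4021 6009  549  169  227  323   59   20   44   55   56   71   29  164
   56]
grip [ 0.53247617 -0.21888598  0.11740599] 0.12356630826684244 [ 0.59827144 -0.16338859  0.13620728] 376 [354.09308511 210.39361702] ((0.5361690521240234, -0.21917709708213806), (0.1258162260055542, 0.07501598447561264), 18.810239791870117)
tray ((0.5411640405654907, -0.22410866618156433), (0.16053864359855652, 0.3370380997657776), 19.469703674316406)
pestle [ 0.51925552 -0.17486523  0.0431593 ] 509 ((0.537199079990387, -0.22451019287109375), (0.16870486736297607, 0.32430461049079895), 18.738372802734375) [25.61493124 41.71119843 79.73870334]
```

Request:
carry_out(commands=[[1,0.5,-0.3,0,0,0,0.45],[1,1,-0.6,0,0,0,0],[1,1,-0.6,0,0,0,0],[1,1,-0.6,0,0,0,0],[1,1,-0.6,0,0,0,0],[1,1,-0.6,0,0,0,0],[1,1,-0.6,0,0,0,0],[1,1,-0.6,0,0,0,0]], squeeze=40)

```text
clock: 0.9
position: [0.3742, -0.4088, 0.2264]
ee_rot: [-3.096, -0.533, 0.001]
force: [-0.0, -1.1, 0.5]
width: 0.999
gripper_force: 0.0
```

Request:
carry_out(commands=[[1,1,-0.6,0,0,0,0],[1,1,-0.6,0,0,0,0],[1,1,-0.6,0,0,0,0],[1,1,-0.6,0,0,0,0],[1,1,-0.6,0,0,0,0],[1,1,-0.6,0,0,0,0],[1,0.5,-0.3,0,0,0,0],[1,0,0,0,0,0,0]])

```text
clock: 1.7
position: [0.4954, -0.2618, 0.2264]
ee_rot: [-3.094, -0.538, -0.0]
force: [-0.3, -0.3, 0.0]
width: 0.998
gripper_force: 0.0
```

```bash
cat >> h.py <<'E'
from scipy.spatial.transform import Rotation as Rn
def wcam(s,im):
    T=np.eye(4);T[:3,:3]=Rn.from_rotvec(s["ee_rot"]).as_matrix();T[:3,3]=s["position"];return T@im["tool_from_camera"]
E
python3 - <<'E'
from cell import arm
from h import *
import pickle
s=arm.observe(); im=arm.get_image("wrist"); cv2.imwrite("pics/w1.png",im["pixels"][:,:,::-1]); pickle.dump((s,im),open("w1.pkl","wb"))
print(s["clock"],s["position"],s["ee_rot"]); R=Rn.from_rotvec(s["ee_rot"]).as_matrix(); print(R.round(4)); print(im["tool_from_camera"].round(3),im["mtx"][0])
E
```

```text
1.7 [ 0.49544569 -0.26179651  0.22643146] [-3.09423399e+00 -5.38141370e-01 -1.40091579e-04]
[[ 9.413e-01  3.376e-01 -1.000e-04]
 [ 3.376e-01 -9.413e-01  9.000e-04]
 [ 2.000e-04 -9.000e-04 -1.000e+00]]
[[ 0.    -0.969 -0.246  0.064]
 [ 1.    -0.     0.001 -0.001]
 [-0.001 -0.246  0.969 -0.159]
 [ 0.     0.     0.     1.   ]] [310.52305424   0.         277.08883788]
```

View pics/w1.png

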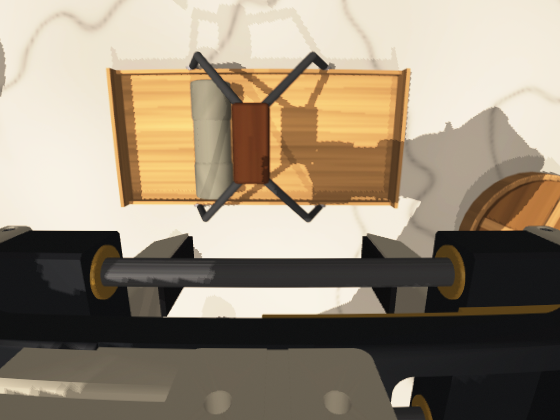

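The wrist view shows the grip block at u 233–270, v 103–184, the pestle at u 193–231, and the tray from (110,68) to (408,206). Now I'll measure all three.

Run:
```python
from h import *
import pickle
s,im=pickle.load(open("w1.pkl","rb")); d=pickle.load(open("im0.pkl","rb")); T=wcam(s,im); Tool=T@np.linalg.inv(im["tool_from_camera"])
m=np.zeros((420,560),bool); m[95:192,225:278]=1
P,uv=cloud(im,m,T); k=P[:,2]>.115; print(k.sum(),np.median(P[k],0)); g=uv[k]
print(cv2.minAreaRect(np.float32(g)))
r=cv2.minAreaRect(np.float32(plane(im,g,.128,T)[:,:2])); print("grip",r)
# top view grip: depth >.115 in core region, saturated red
hs=cv2.cvtColor(d["top"]["pixels"],cv2.COLOR_RGB2HSV); m=np.zeros((420,560),bool); m[190:228,340:372]=1
P2,uv2=cloud(d["top"],m); H=hs[uv2[:,1],uv2[:,0]]; k2=(P2[:,2]>.118)&(H[:,1]>110)
print(k2.sum(),uv2[k2].mean(0),P2[k2].mean(0))
print("tri",tri(im,[g.mean(0)],d["top"],[uv2[k2].mean(0)],T))
# tray/pestle in tool axes
m=np.zeros((420,560),bool); m[70:204,118:402]=1
P,uv=cloud(im,m,T); L=P@Tool[:3,:3]  # tool-axis coords
hs=cv2.cvtColor(im["pixels"],cv2.COLOR_RGB2HSV)[uv[:,1],uv[:,0]]
k=(P[:,2]>.030)&(P[:,2]<.06)&(hs[:,1]<80); print("pestle",k.sum(),np.percentile(L[k],[5,50,95],axis=0)-Tool[:3,3]@Tool[:3,:3],P[k,2].max())
hs2=cv2.cvtColor(im["pixels"],cv2.COLOR_RGB2HSV); mm=((hs2[:,:,1]>80)&(np.arange(420)[:,None]<225)).astype(np.uint8)*255; mm[:,420:]=0
mm=cv2.morphologyEx(mm,cv2.MORPH_CLOSE,np.ones((25,25))); mm=cv2.morphologyEx(mm,cv2.MORPH_OPEN,np.ones((35,35)))
ct=max(cv2.findContours(mm,0,1)[0],key=cv2.contourArea); print("px",cv2.minAreaRect(ct)); 
for z in (.016,.03): print("tray",cv2.minAreaRect(np.float32(plane(im,ct.reshape(-1,2),z,T)[:,:2])))
k=(P[:,2]<.01)&(P[:,2]>0); A=np.c_[L[k][:,:2],np.ones(k.sum())]; print("floor fit",np.linalg.lstsq(A,L[k][:,2],rcond=None)[0])
```

```text
2958 [ 0.53766718 -0.22275159  0.12833098]
((250.2556610107422, 142.00543212890625), (80.71340942382812, 37.124168395996094), 88.72696685791016)
grip ((0.536675751209259, -0.22309084236621857), (0.06418140977621078, 0.030103864148259163), 19.726186752319336)
229 [354.69868996 208.44541485] [ 0.53631623 -0.21957588  0.12714832]
tri [[ 0.5374792  -0.22145904  0.11904237]]
pestle 3992 [[-0.00294003 -0.08976899  0.17816254]
 [ 0.05320576 -0.07186912  0.18105388]
 [ 0.10458162 -0.05558451  0.19104793]] 0.05004713707602955
px ((318.5, 136.49996948242188), (176.99996948242188, 134.99996948242188), -0.0)
tray ((0.559153139591217, -0.28796887397766113), (0.15521293878555298, 0.20498061180114746), 19.74072265625)
tray ((0.5589925646781921, -0.2861326336860657), (0.14932328462600708, 0.1972028762102127), 19.740970611572266)
floor fit [-0.00036488 -0.00116938 -0.00419991]
```

Request:
carry_out(commands=[[1,0.5,-0.2,0,0,0,0],[1,0.6,-0.3,0,0,0,0],[1,0.6,-0.3,0.3,0,0,0],[1,0.4,-0.12,0.6,0,0,0],[1,0,0,0.8,0,0,0],[1,0,0,0.8,0,0,0],[1,0,0,0.3,0,0,0],[1,0,0,0,0,0,0]])

```text
clock: 2.55
position: [0.5354, -0.2243, 0.1552]
ee_rot: [-3.095, -0.532, 0.004]
force: [0.5, 1.6, 0.2]
width: 1.002
gripper_force: 0.0
```

Request:
carry_out(commands=[[1,0.09,-0.04,0.6,0,0,0],[1,0,0,0.8,0,0,0],[1,0,0,0.7,0,0,0],[1,0,0,0.4,0,0,0],[1,0,0,0.06,0,0,0],[1,0,0,0,0,0,0]])

```text
clock: 3.15
position: [0.5384, -0.2231, 0.0933]
ee_rot: [3.096, 0.532, 0.001]
force: [-0.0, 0.1, -0.3]
width: 0.999
gripper_force: 0.0
```

Run:
```python
from cell import arm
from h import *
s=arm.observe(); im=arm.get_image("wrist"); cv2.imwrite("pics/w2.png",im["pixels"][:,:,::-1]); print(s["position"],Rn.from_rotvec(s["ee_rot"]).as_matrix().round(4))
```

```text
[ 0.53835469 -0.22306009  0.09331867] [[ 9.426e-01  3.340e-01  6.000e-04]
 [ 3.340e-01 -9.426e-01 -2.000e-04]
 [ 5.000e-04  4.000e-04 -1.000e+00]]
```

View pics/w2.png

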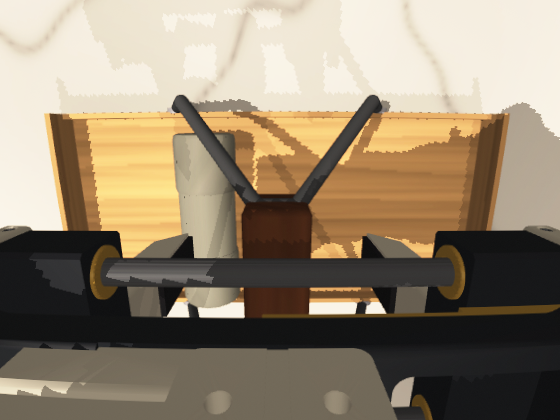

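The block at u 243–311 is centred between the fingers (u≈277), so I close.

Request:
carry_out(commands=[[0,0,0,0,0,0,0],[0,0,0,0,0,0,0],[0,0,0,0,0,0,0],[0,0,0,0,0,0,0],[0,0,0,0,0,0,0],[0,0,0,0,0,0,0],[0,0,0,0,0,0,0]], squeeze=58)

```text
clock: 3.9
position: [0.5379, -0.2229, 0.0928]
ee_rot: [3.096, 0.533, 0.0]
force: [0.5, -0.6, 0.6]
width: 0.44
gripper_force: 0.0
```

```bash
cat > look.py <<'E'
from cell import arm
from h import *
import sys
# tray-frame estimate from the wrist camera: slope along tray +x (positive = +x up), pestle offset along tray +x
s=arm.observe(); im=arm.get_image("wrist"); T=wcam(s,im); Tool=T@np.linalg.inv(im["tool_from_camera"])
m=np.zeros((420,560),bool); m[118:225,55:500]=1
P,uv=cloud(im,m,T); hs=cv2.cvtColor(im["pixels"],cv2.COLOR_RGB2HSV)[uv[:,1],uv[:,0]]
L=(P-Tool[:3,3])@Tool[:3,:3]; L=L*[1,-1,1]         # tool x, tray x, tool z (down)
k=(hs[:,1]>90)&(L[:,2]>.075)&(L[:,2]<.1)&(abs(L[:,1])<.14); 
for _ in range(4):
    A=np.c_[L[k][:,:2],np.ones(k.sum())]; c=np.linalg.lstsq(A,L[k][:,2],rcond=None)[0]
    h=c[0]*L[:,0]+c[1]*L[:,1]+c[2]-L[:,2]; k=(abs(h)<.003)&(abs(L[:,1])<.14)&(hs[:,1]>90)
q=(h>.010)&(h<.05)&(hs[:,1]<90)&(L[:,2]>.02)&(abs(L[:,1])<.145)
y=L[q,1]
e=(np.percentile(y,3)+np.percentile(y,97))/2
# world slope: plane points tray dir
d=Tool[:3,:3]@np.array([0,-1,-c[1]*-1]); slope=d[2]/np.hypot(d[0],d[1])
d2=Tool[:3,:3]@np.array([1,0,c[0]])
# top line of the pestle: highest points
tp=q&(h>np.percentile(h[q],97)-.004); 
print(f"t={s['clock']:.2f} pestle mid {e*1000:.1f} top {np.median(L[tp,1])*1000:.1f} mm n={q.sum()} | tray slope world {slope:.4f} (in tool {c[1]:.4f}) cross {d2[2]:.4f} toolslope {-Tool[2,1]:.4f} floorz {Tool[2,3]-c[2]:.4f} | F {np.round(s['force'],1)} pos {np.round(s['position'],4)} w {s['width']:.3f} x-az {np.degrees(np.arctan2(Tool[1,0],Tool[0,0])):.2f}")
E
python3 look.py
```

```text
t=3.90 pestle mid 51.0 top 52.9 mm n=4528 | tray slope world -0.0008 (in tool 0.0007) cross 0.0008 toolslope -0.0001 floorz 0.0045 | F [ 0.5 -0.6  0.6] pos [ 0.5379 -0.2229  0.0928] w 0.440 x-az 19.52
```

Request:
carry_out(commands=[[0,0,0,0,0,0,0],[0,0,0,0,0,0,0],[0,0,0,0,0,0,0],[0,0,0,0,0,0,0]])

```text
clock: 4.35
position: [0.5379, -0.2229, 0.0927]
ee_rot: [3.096, 0.533, -0.0]
force: [0.8, -0.0, 0.2]
width: 0.321
gripper_force: 58.0
```

```bash
python3 look.py
```

```text
t=4.35 pestle mid 51.1 top 52.8 mm n=4524 | tray slope world -0.0008 (in tool 0.0008) cross 0.0006 toolslope -0.0000 floorz 0.0045 | F [ 0.8 -0.   0.2] pos [ 0.5379 -0.2229  0.0927] w 0.321 x-az 19.52
```

Request:
carry_out(commands=[[0,0,0,-0.2,0.1,0,0],[0,0,0,-0.4,0.15,0,0],[0,0,0,-0.5,0.15,0,0]])

```text
clock: 4.7
position: [0.5367, -0.2228, 0.1194]
ee_rot: [-3.055, -0.526, 0.015]
force: [-0.0, -0.1, -8.2]
width: 0.324
gripper_force: 58.0
```

```bash
python3 look.py
```

```text
t=4.70 pestle mid 49.9 top 51.9 mm n=4472 | tray slope world 0.0415 (in tool 0.0015) cross -0.0018 toolslope 0.0430 floorz 0.0311 | F [-0.  -0.1 -8.2] pos [ 0.5367 -0.2228  0.1194] w 0.324 x-az 19.54
```

Request:
carry_out(commands=[[0,0,0,-0.6,-0.1,0,0],[0,0,0,-0.6,-0.1,0,0]])

```text
clock: 4.95
position: [0.5376, -0.2242, 0.1503]
ee_rot: [-3.077, -0.529, 0.008]
force: [0.8, -0.2, -8.6]
width: 0.322
gripper_force: 58.0
```

```bash
python3 look.py
```

```text
t=4.95 pestle mid 45.5 top 47.4 mm n=4288 | tray slope world 0.0188 (in tool 0.0014) cross -0.0008 toolslope 0.0203 floorz 0.0620 | F [ 0.8 -0.2 -8.6] pos [ 0.5376 -0.2242  0.1503] w 0.322 x-az 19.51
```

Request:
carry_out(commands=[[0,0,0,-0.6,0,0,0],[0,0,0,-0.5,-0.1,0,0],[0,0,0,-0.4,-0.1,0,0]])

```text
clock: 5.3
position: [0.5389, -0.2248, 0.1889]
ee_rot: [3.095, 0.533, 0.002]
force: [0.3, 0.0, -9.1]
width: 0.321
gripper_force: 58.0
```

```bash
python3 look.py
```

```text
t=5.30 pestle mid 36.9 top 37.7 mm n=3763 | tray slope world -0.0030 (in tool 0.0014) cross 0.0018 toolslope -0.0016 floorz 0.1007 | F [ 0.3  0.  -9.1] pos [ 0.5389 -0.2248  0.1889] w 0.321 x-az 19.53
```

Request:
carry_out(commands=[[0,0,0,-0.2,0.1,0,0],[0,0,0,0,0,0,0],[0,0,0,0,0,0,0]])

```text
clock: 5.65
position: [0.5384, -0.225, 0.1922]
ee_rot: [-3.086, -0.53, 0.004]
force: [0.1, -0.3, -9.1]
width: 0.328
gripper_force: 58.0
```

```bash
python3 look.py
```

```text
t=5.65 pestle mid 34.4 top 35.1 mm n=3650 | tray slope world 0.0092 (in tool 0.0012) cross 0.0002 toolslope 0.0104 floorz 0.1039 | F [ 0.1 -0.3 -9.1] pos [ 0.5384 -0.225   0.1922] w 0.328 x-az 19.50
```

Request:
carry_out(commands=[[0,0.005,-0.02,0,0,0,0],[0,0.01,-0.04,0,0,0,0],[0,0.015,-0.06,0,0,0,0],[0,0.02,-0.08,0,0,0,0],[0,0.025,-0.1,0,0,0,0]])

```text
clock: 6.2
position: [0.5379, -0.217, 0.1928]
ee_rot: [-3.086, -0.531, 0.003]
force: [0.1, -0.3, -9.1]
width: 0.324
gripper_force: 58.0
```

```bash
python3 look.py
```

```text
t=6.20 pestle mid 34.1 top 35.0 mm n=3650 | tray slope world 0.0088 (in tool 0.0013) cross 0.0006 toolslope 0.0100 floorz 0.1045 | F [ 0.1 -0.3 -9.1] pos [ 0.5379 -0.217   0.1928] w 0.324 x-az 19.52
```

Request:
carry_out(commands=[[0,0,0,0,0.1,0,0],[0,0,0,0,0,0,0],[0,0,0,0,0,0,0],[0,0,0,0,0,0,0]])

```text
clock: 6.65
position: [0.5379, -0.2174, 0.1927]
ee_rot: [-3.077, -0.529, 0.005]
force: [1.1, -0.1, -9.5]
width: 0.323
gripper_force: 58.0
```

```bash
python3 look.py
```

```text
t=6.65 pestle mid 32.6 top 33.3 mm n=3600 | tray slope world 0.0186 (in tool 0.0012) cross 0.0009 toolslope 0.0199 floorz 0.1045 | F [ 1.1 -0.1 -9.5] pos [ 0.5379 -0.2174  0.1927] w 0.323 x-az 19.51
```

Request:
carry_out(commands=[[0,0,0,0,0,0,0],[0,0,0,0,0,0,0],[0,0,0,0,-0.05,0,0]])

```text
clock: 7.0
position: [0.5379, -0.2173, 0.1928]
ee_rot: [-3.082, -0.53, 0.004]
force: [1.1, 0.2, -8.3]
width: 0.321
gripper_force: 58.0
```

```bash
python3 look.py
```

```text
t=7.00 pestle mid 30.1 top 30.8 mm n=3490 | tray slope world 0.0135 (in tool 0.0012) cross 0.0006 toolslope 0.0147 floorz 0.1045 | F [ 1.1  0.2 -8.3] pos [ 0.5379 -0.2173  0.1928] w 0.321 x-az 19.51
```

Request:
carry_out(commands=[[0,0,0,0,0.08,0,0],[0,0,0,0,0,0,0],[0,0,0,0,0,0,0],[0,0,0,0,0,0,0]])

```text
clock: 7.45
position: [0.5379, -0.2172, 0.1927]
ee_rot: [-3.074, -0.529, 0.006]
force: [-1.3, 0.4, -8.5]
width: 0.321
gripper_force: 58.0
```

```bash
python3 look.py
```

```text
t=7.45 pestle mid 25.8 top 26.7 mm n=3409 | tray slope world 0.0218 (in tool 0.0012) cross 0.0009 toolslope 0.0230 floorz 0.1045 | F [-1.3  0.4 -8.5] pos [ 0.5379 -0.2172  0.1927] w 0.321 x-az 19.52
```

Request:
carry_out(commands=[[0,0,0,0,0,0,0],[0,0,0,0,0,0,0],[0,0,0,0,0,0,0],[0,0,0,0,0,0,0]])

```text
clock: 7.9
position: [0.5379, -0.2172, 0.1928]
ee_rot: [-3.074, -0.529, 0.006]
force: [1.2, 0.5, -8.6]
width: 0.327
gripper_force: 58.0
```

```bash
python3 look.py
```

```text
t=7.90 pestle mid 18.4 top 17.7 mm n=3327 | tray slope world 0.0219 (in tool 0.0010) cross 0.0010 toolslope 0.0229 floorz 0.1045 | F [ 1.2  0.5 -8.6] pos [ 0.5379 -0.2172  0.1928] w 0.327 x-az 19.52
```

Request:
carry_out(commands=[[0,0,0,0,0,0,0],[0,0,0,0,-0.08,0,0]])

```text
clock: 8.15
position: [0.5379, -0.2175, 0.1927]
ee_rot: [-3.082, -0.529, 0.004]
force: [0.4, -0.9, -8.3]
width: 0.323
gripper_force: 58.0
```

```bash
python3 look.py
```

```text
t=8.15 pestle mid 13.7 top 12.6 mm n=3290 | tray slope world 0.0137 (in tool 0.0009) cross 0.0008 toolslope 0.0147 floorz 0.1045 | F [ 0.4 -0.9 -8.3] pos [ 0.5379 -0.2175  0.1927] w 0.323 x-az 19.50
```

Request:
carry_out(commands=[[0,0,0,0,0,0,0],[0,0,0,0,0,0,0]])

```text
clock: 8.4
position: [0.5379, -0.2171, 0.1928]
ee_rot: [-3.081, -0.53, 0.004]
force: [0.5, -0.2, -8.5]
width: 0.323
gripper_force: 58.0
```

```bash
python3 look.py
```

```text
t=8.40 pestle mid 9.0 top 8.8 mm n=3300 | tray slope world 0.0140 (in tool 0.0010) cross 0.0008 toolslope 0.0150 floorz 0.1045 | F [ 0.5 -0.2 -8.5] pos [ 0.5379 -0.2171  0.1928] w 0.323 x-az 19.53
```

Request:
carry_out(commands=[[0,0,0,0,-0.02,0,0],[0,0,0,0,0,0,0],[0,0,0,0,0,0,0]])

```text
clock: 8.75
position: [0.5379, -0.2172, 0.1928]
ee_rot: [-3.083, -0.53, 0.004]
force: [0.5, -0.4, -9.1]
width: 0.322
gripper_force: 58.0
```

```bash
python3 look.py
```

```text
t=8.75 pestle mid 7.0 top 6.8 mm n=3294 | tray slope world 0.0123 (in tool 0.0007) cross 0.0010 toolslope 0.0130 floorz 0.1045 | F [ 0.5 -0.4 -9.1] pos [ 0.5379 -0.2172  0.1928] w 0.322 x-az 19.52
```

Request:
carry_out(commands=[[0,0,0,0,-0.035,0,0],[0,0,0,0,0,0,0],[0,0,-0.01,0,0,0,0],[0,0.005,-0.02,0,0,0,0],[0,0.007,-0.03,0,0,0,0],[0,0.01,-0.04,0,0,0,0],[0,0.012,-0.05,0,0,0,0],[0,0.015,-0.06,0,0,0,0]])

```text
clock: 9.6
position: [0.5373, -0.2117, 0.1928]
ee_rot: [-3.087, -0.531, 0.003]
force: [-0.4, -0.2, -8.9]
width: 0.326
gripper_force: 58.0
```

Request:
carry_out(commands=[[0,0.017,-0.07,0,0,0,0],[0,0.02,-0.08,0,0,0,0],[0,0.022,-0.09,0,0,0,0],[0,0.025,-0.1,0,0,0,0],[0,0.027,-0.11,0,0,0,0],[0,0.03,-0.12,0,0,0,0],[0,0.032,-0.13,0,0,0,0],[0,0.035,-0.14,0,0,0,0]])

```text
clock: 10.4
position: [0.5352, -0.19, 0.193]
ee_rot: [-3.087, -0.531, 0.003]
force: [0.7, 0.6, -8.6]
width: 0.325
gripper_force: 58.0
```

Request:
carry_out(commands=[[0,0.037,-0.15,0,0,0,0],[0,0.04,-0.16,0,0,0,0],[0,0.042,-0.17,0,0,0,0],[0,0.045,-0.18,0,0,0,0],[0,0.047,-0.19,0,0,0,0],[0,0.05,-0.2,0,0,0,0],[0,0.05,-0.2,0,0,0,0],[0,0.05,-0.2,0,0,0,0]])

```text
clock: 11.2
position: [0.5315, -0.1526, 0.1934]
ee_rot: [-3.087, -0.531, 0.002]
force: [-0.6, 0.4, -8.5]
width: 0.324
gripper_force: 58.0
```

```bash
python3 look.py
```

```text
t=11.20 pestle mid 6.9 top 6.7 mm n=3302 | tray slope world 0.0086 (in tool 0.0009) cross 0.0010 toolslope 0.0095 floorz 0.1052 | F [-0.6  0.4 -8.5] pos [ 0.5315 -0.1526  0.1934] w 0.324 x-az 19.52
```

Request:
carry_out(commands=[[0,0.05,-0.21,0,0,0,0],[0,0.05,-0.22,0,0,0,0],[0,0.055,-0.23,0,0,0,0],[0,0.057,-0.24,0,0,0,0],[0,0.06,-0.25,0,0,0,0],[0,0.062,-0.26,0,0,0,0],[0,0.065,-0.27,0,0,0,0],[0,0.067,-0.28,0,0,0,0]])

```text
clock: 12.05
position: [0.5261, -0.1024, 0.1938]
ee_rot: [-3.087, -0.531, 0.003]
force: [-0.2, 0.4, -9.1]
width: 0.32
gripper_force: 58.0
```

Request:
carry_out(commands=[[0,0.07,-0.29,0,0,0,0],[0,0.07,-0.3,0,0,0,0],[0,0.07,-0.3,0,0,0,0],[0,0.07,-0.3,0,0,0,0],[0,0.07,-0.3,0,0,0,0],[0,0.07,-0.3,0,0,0,0],[0,0.07,-0.3,0,0,0,0],[0,0.07,-0.3,0,0,0,0]])

```text
clock: 12.85
position: [0.5194, -0.0414, 0.1944]
ee_rot: [-3.087, -0.531, 0.002]
force: [0.2, -0.5, -9.0]
width: 0.327
gripper_force: 58.0
```

Request:
carry_out(commands=[[0,0.07,-0.3,0,0,0,0],[0,0.07,-0.3,0,0,0,0],[0,0.07,-0.3,0,0,0,0],[0,0.07,-0.3,0,0,0,0],[0,0.07,-0.3,0,0,0,0],[0,0.07,-0.3,0,0,0,0],[0,0.07,-0.3,0,0,0,0],[0,0.07,-0.3,0,0,0,0]])

```text
clock: 13.65
position: [0.5125, 0.0198, 0.195]
ee_rot: [-3.087, -0.531, 0.002]
force: [-0.9, 0.0, -8.4]
width: 0.327
gripper_force: 58.0
```

Request:
carry_out(commands=[[0,0.07,-0.3,0,0,0,0],[0,0.07,-0.3,0,0,0,0],[0,0.07,-0.3,0,0,0,0],[0,0.07,-0.3,0,0,0,0],[0,0.07,-0.3,0,0,0,0],[0,0.07,-0.3,0,0,0,0],[0,0.07,-0.3,0,0,0,0],[0,0.07,-0.29,0,0,0,0]])

```text
clock: 14.45
position: [0.5057, 0.0808, 0.1955]
ee_rot: [-3.087, -0.531, 0.003]
force: [0.6, -0.1, -9.1]
width: 0.324
gripper_force: 58.0
```

Request:
carry_out(commands=[[0,0.067,-0.28,0,0,0,0],[0,0.065,-0.27,0,0,0,0],[0,0.062,-0.26,0,0,0,0],[0,0.06,-0.25,0,0,0,0],[0,0.057,-0.24,0,0,0,0],[0,0.055,-0.23,0,0,0,0],[0,0.05,-0.22,0,0,0,0],[0,0.05,-0.21,0,0,0,0]])

```text
clock: 15.25
position: [0.5003, 0.1307, 0.196]
ee_rot: [-3.087, -0.531, 0.003]
force: [0.6, -0.5, -8.6]
width: 0.325
gripper_force: 58.0
```

Request:
carry_out(commands=[[0,0.05,-0.2,0,0,0,0],[0,0.045,-0.19,0,0,0,0],[0,0.042,-0.18,0,0,0,0],[0,0.04,-0.17,0,0,0,0],[0,0.037,-0.16,0,0,0,0],[0,0.035,-0.15,0,0,0,0],[0,0.032,-0.14,0,0,0,0],[0,0.03,-0.13,0,0,0,0]])

```text
clock: 16.05
position: [0.4967, 0.1642, 0.1963]
ee_rot: [-3.087, -0.531, 0.003]
force: [-0.2, 1.2, -9.2]
width: 0.321
gripper_force: 58.0
```

Request:
carry_out(commands=[[0,0.027,-0.12,0,0,0,0],[0,0.025,-0.11,0,0,0,0],[0,0.022,-0.1,0,0,0,0],[0,0.02,-0.09,0,0,0,0],[0,0.017,-0.08,0,0,0,0],[0,0.015,-0.07,0,0,0,0],[0,0.012,-0.06,0,0,0,0],[0,0.01,-0.05,0,0,0,0]])

```text
clock: 16.85
position: [0.4945, 0.1813, 0.1965]
ee_rot: [-3.087, -0.531, 0.002]
force: [0.0, 0.4, -9.3]
width: 0.326
gripper_force: 58.0
```

```bash
python3 look.py
```

```text
t=16.85 pestle mid 6.2 top 6.0 mm n=3325 | tray slope world 0.0083 (in tool 0.0011) cross 0.0008 toolslope 0.0094 floorz 0.1083 | F [ 0.   0.4 -9.3] pos [0.4945 0.1813 0.1965] w 0.326 x-az 19.52
```

Request:
carry_out(commands=[[0,0.02,-0.06,0,0,0,0],[0,0.02,-0.08,0,0,0,0],[0,0.02,-0.08,0,0,0,0],[0,0.02,-0.08,0,0,0,0],[0,0.02,-0.08,0,0,0,0],[0,0.02,-0.07,0,0,0,0],[0,0.02,-0.05,0,0,0,0],[0,0,-0.02,0,0,0,0]])

```text
clock: 17.7
position: [0.4935, 0.1948, 0.1966]
ee_rot: [-3.087, -0.531, 0.002]
force: [-0.4, -0.8, -9.5]
width: 0.319
gripper_force: 58.0
```

```bash
python3 look.py
cat > look2.py <<'E'
from cell import arm
from h import *
import pickle,sys
s=arm.observe(); c=s["position"]; u=Rn.from_rotvec(s["ee_rot"]).as_matrix(); tx=-u[:,1]; ty=u[:,0]
for n in ("top","scene"):
    im=arm.get_image(n); cv2.imwrite(f"pics/{n}_{s['clock']:.1f}.png",im["pixels"][:,:,::-1])
    P,uv=cloud(im,np.ones((420,560),bool)); hs=cv2.cvtColor(im["pixels"],cv2.COLOR_RGB2HSV)[uv[:,1],uv[:,0]]
    D=P-c; a=D@tx; b=D@ty; fz=c[2]-.088
    k=(abs(a)<.15)&(abs(b)<.068)&(abs(P[:,2]-fz)<.012)&(hs[:,1]>70)
    for _ in range(4):
        f=np.linalg.lstsq(np.c_[a,b,np.ones(len(a))][k],P[k,2],rcond=None)[0]; h=P[:,2]-(f[0]*a+f[1]*b+f[2]); k=(abs(h)<.004)&(abs(a)<.15)&(abs(b)<.068)&(hs[:,1]>70)
    q=(abs(a)<.15)&(abs(b)<.07)&(h>.03)&(h<.05)&(hs[:,1]<90)
    w=(abs(a)<.18)&(abs(b)<.09)&(h>-.004)&(h<.04)&(hs[:,1]>70); ext=np.percentile(a[w],[.5,99.5]),np.percentile(b[w],[.5,99.5])
    print(n,"slope x,y",f[:2].round(4),"floor z",f[2].round(4),k.sum(),"pestle",np.median(a[q])*1000,q.sum(),"ext",np.round(ext,4))
E
python3 look2.py
```

```text
t=17.70 pestle mid 4.9 top 4.8 mm n=3349 | tray slope world 0.0085 (in tool 0.0010) cross 0.0010 toolslope 0.0096 floorz 0.1084 | F [-0.4 -0.8 -9.5] pos [0.4935 0.1948 0.1966] w 0.319 x-az 19.53
top slope x,y [ 0.0116 -0.0008] floor z 0.1076 1262 pestle nan 0 ext [[-0.1636  0.1652]
 [-0.0782  0.0772]]
scene slope x,y [0.0095 0.0031] floor z 0.1061 1875 pestle -4.45031163051335 344 ext [[-0.1675  0.1641]
 [-0.074   0.0811]]
  return _methods._mean(a, axis=axis, dtype=dtype,
  ret = ret.dtype.type(ret / rcount)
```

Request:
carry_out(commands=[[0,0,0,0,0.11,0,0],[0,0,0,0,0,0,0],[0,0,0,0,0,0,0],[0,0,0,0,0,0,0],[0,0,0,0,-0.1,0,0],[0,0,0,0,-0.05,0,0]])

```text
clock: 18.45
position: [0.4934, 0.1948, 0.1966]
ee_rot: [-3.091, -0.532, 0.001]
force: [0.3, 0.5, -8.9]
width: 0.324
gripper_force: 58.0
```

```bash
python3 look.py
```

```text
t=18.45 pestle mid 1.5 top 1.5 mm n=3402 | tray slope world 0.0038 (in tool 0.0010) cross 0.0010 toolslope 0.0049 floorz 0.1084 | F [ 0.3  0.5 -8.9] pos [0.4934 0.1948 0.1966] w 0.324 x-az 19.53
```

Request:
carry_out(commands=[[0,0,0,0,-0.04,0,0],[0,0,0,0,0,0,0],[0,0,0,0,0,0,0],[0,0,0,0,0,0,0],[0,0,0,0,0,0,0],[0,0,0,0,0,0,0],[0,0,0,0,0,0,0],[0,0,0,0,0,0,0]])

```text
clock: 19.3
position: [0.4935, 0.1946, 0.1966]
ee_rot: [-3.095, -0.532, 0.0]
force: [-0.6, 0.2, -8.8]
width: 0.321
gripper_force: 58.0
```

```bash
python3 look.py; python3 look2.py 2>/dev/null; ls pics
```

```text
t=19.30 pestle mid 1.5 top 1.5 mm n=3407 | tray slope world 0.0005 (in tool 0.0010) cross 0.0008 toolslope 0.0015 floorz 0.1083 | F [-0.6  0.2 -8.8] pos [0.4935 0.1946 0.1966] w 0.321 x-az 19.52
top slope x,y [ 0.0003 -0.0014] floor z 0.1077 1280 pestle nan 0 ext [[-0.1633  0.1653]
 [-0.0781  0.0768]]
scene slope x,y [ 0.002  -0.0003] floor z 0.1061 1858 pestle -8.584366941517425 356 ext [[-0.1672  0.1641]
 [-0.0738  0.0812]]
scene0.png
scene_17.8.png
scene_19.4.png
top0.png
top_17.8.png
top_19.4.png
w1.png
w2.png
```

Request:
carry_out(commands=[[0,0,0,0,0,0,0],[0,0,0,0,0,0,0],[0,0,0,0,0,0,0],[0,0,0,0,0,0,0],[0,0,0,0,0,0,0],[0,0,0,0,0,0,0],[0,0,0,0,0,0,0],[0,0,0,0,0,0,0]])

```text
clock: 20.25
position: [0.4935, 0.1947, 0.1966]
ee_rot: [-3.095, -0.532, 0.0]
force: [0.5, 0.3, -9.3]
width: 0.32
gripper_force: 58.0
```

Request:
carry_out(commands=[[0,0,0,0,0,0,0],[0,0,0,0,0,0,0],[0,0,0,0,0,0,0],[0,0,0,0,0,0,0],[0,0,0,0,0,0,0],[0,0,0,0,0,0,0],[0,0,0,0,0,0,0],[0,0,0,0,0,0,0]])

```text
clock: 21.05
position: [0.4935, 0.1946, 0.1966]
ee_rot: [-3.095, -0.532, 0.0]
force: [-0.1, 0.9, -8.6]
width: 0.324
gripper_force: 58.0
```

Request:
carry_out(commands=[[0,0,0,0,0,0,0],[0,0,0,0,0,0,0],[0,0,0,0,0,0,0],[0,0,0,0,0,0,0],[0,0,0,0,0,0,0],[0,0,0,0,0,0,0],[0,0,0,0,0,0,0],[0,0,0,0,0,0,0]])

```text
clock: 21.85
position: [0.4935, 0.1946, 0.1966]
ee_rot: [-3.095, -0.532, 0.0]
force: [0.1, -0.2, -8.4]
width: 0.323
gripper_force: 58.0
```

Request:
carry_out(commands=[[0,0,0,0,0,0,0],[0,0,0,0,0,0,0],[0,0,0,0,0,0,0],[0,0,0,0,0,0,0],[0,0,0,0,0,0,0],[0,0,0,0,0,0,0],[0,0,0,0,0,0,0],[0,0,0,0,0,0,0]])

```text
clock: 22.65
position: [0.4935, 0.1946, 0.1966]
ee_rot: [-3.095, -0.532, 0.0]
force: [0.7, -0.6, -9.5]
width: 0.325
gripper_force: 58.0
```

Request:
carry_out(commands=[[0,0,0,0,0,0,0],[0,0,0,0,0,0,0],[0,0,0,0,0,0,0],[0,0,0,0,0,0,0],[0,0,0,0,0,0,0],[0,0,0,0,0,0,0],[0,0,0,0,0,0,0],[0,0,0,0,0,0,0]])

```text
clock: 23.45
position: [0.4935, 0.1947, 0.1966]
ee_rot: [-3.095, -0.532, 0.0]
force: [0.6, -1.0, -8.8]
width: 0.325
gripper_force: 58.0
```

Request:
carry_out(commands=[[0,0,0,0,0,0,0],[0,0,0,0,0,0,0],[0,0,0,0,0,0,0],[0,0,0,0,0,0,0],[0,0,0,0,0,0,0],[0,0,0,0,0,0,0],[0,0,0,0,0,0,0],[0,0,0,0,0,0,0]])

```text
clock: 24.25
position: [0.4935, 0.1946, 0.1966]
ee_rot: [-3.095, -0.532, 0.0]
force: [-0.2, -0.4, -8.9]
width: 0.321
gripper_force: 58.0
```

```bash
python3 look.py; python3 -c "
import cv2,numpy as np
a=cv2.imread('pics/top_19.4.png')[120:300,140:380];b=cv2.imread('pics/scene_19.4.png')[120:300,220:460]
cv2.imwrite('pics/chk.png',cv2.resize(np.hstack([a,b]),None,fx=1.6,fy=1.6))"
```

```text
t=24.25 pestle mid 1.5 top 1.5 mm n=3413 | tray slope world 0.0005 (in tool 0.0010) cross 0.0008 toolslope 0.0014 floorz 0.1084 | F [-0.2 -0.4 -8.9] pos [0.4935 0.1946 0.1966] w 0.321 x-az 19.52
```

View pics/chk.png

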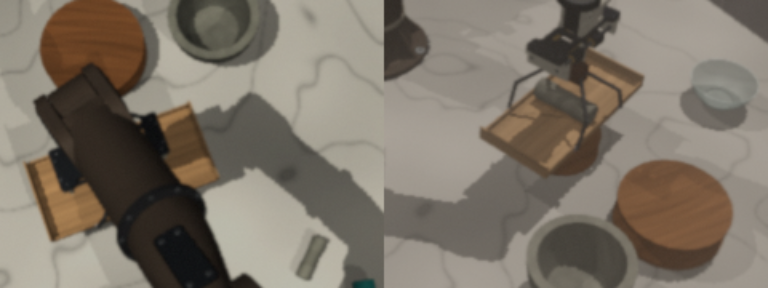

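The crops show the level tray hovering over the stand, with the pestle mid-tray under the grip. Now to lower it.

Request:
carry_out(commands=[[0,0,0,0.08,0,0,0],[0,0,0,0.16,0,0,0],[0,0,0,0.24,0,0,0],[0,0,0,0.28,0,0,0],[0,0,0,0.28,0,0,0],[0,0,0,0.28,0,0,0],[0,0,0,0.24,0,0,0],[0,0,0,0.16,0,0,0]])

```text
clock: 25.1
position: [0.4932, 0.1946, 0.1528]
ee_rot: [-3.095, -0.532, 0.002]
force: [0.2, -0.4, -8.6]
width: 0.322
gripper_force: 58.0
```

Request:
carry_out(commands=[[0,0,0,0.08,0,0,0],[0,0,0,0.04,0,0,0],[0,0,0,0.04,0,0,0],[0,0,0,0.04,0,0,0],[0,0,0,0.04,0,0,0]])

```text
clock: 25.6
position: [0.4936, 0.1948, 0.1477]
ee_rot: [-3.095, -0.532, -0.0]
force: [0.9, 0.6, -9.7]
width: 0.324
gripper_force: 58.0
```

```bash
python3 look.py
```

```text
t=25.60 pestle mid 1.5 top 1.5 mm n=3415 | tray slope world 0.0004 (in tool 0.0011) cross 0.0013 toolslope 0.0015 floorz 0.0595 | F [ 0.9  0.6 -9.7] pos [0.4936 0.1948 0.1477] w 0.324 x-az 19.52
```

About 5 mm remains (floor at 0.0595, target 0.054). I'll creep down, watching the force.

Request:
carry_out(commands=[[0,0,0,0.04,0,0,0],[0,0,0,0.04,0,0,0],[0,0,0,0.04,0,0,0],[0,0,0,0.03,0,0,0],[0,0,0,0.02,0,0,0]])

```text
clock: 26.15
position: [0.4934, 0.1947, 0.1432]
ee_rot: [-3.095, -0.532, 0.001]
force: [1.1, 0.6, -9.4]
width: 0.319
gripper_force: 58.0
```

Request:
carry_out(commands=[[0,0,0,0.02,0,0,0],[0,0,0,0.02,0,0,0]])

```text
clock: 26.35
position: [0.4935, 0.1949, 0.1427]
ee_rot: [-3.095, -0.532, 0.0]
force: [-3.4, -0.8, 1.8]
width: 0.325
gripper_force: 58.0
```

```bash
python3 look.py
```

```text
t=26.35 pestle mid 1.4 top 1.5 mm n=3415 | tray slope world -0.0007 (in tool 0.0022) cross 0.0011 toolslope 0.0015 floorz 0.0545 | F [-3.4 -0.8  1.8] pos [0.4935 0.1949 0.1427] w 0.325 x-az 19.53
```

Contact made, with the weight on the stand. I'll ease the grip, then open.

Request:
carry_out(commands=[[0,0,0,0,0,0,0],[0,0,0,0,0,0,0],[0,0,0,0,0,0,0]], squeeze=6)

```text
clock: 26.7
position: [0.4935, 0.1949, 0.1427]
ee_rot: [-3.094, -0.533, -0.0]
force: [-3.4, 0.2, 0.2]
width: 0.324
gripper_force: 6.0
```

Request:
carry_out(commands=[[0.42,0,0,0,0,0,0],[0.5,0,0,0,0,0,0],[0.6,0,0,0,0,0,0],[0.7,0,0,0,0,0,0],[0.7,0,0,0,0,0,0]])

```text
clock: 27.2
position: [0.4936, 0.1947, 0.1424]
ee_rot: [-3.095, -0.532, -0.0]
force: [0.4, -0.4, -0.3]
width: 0.684
gripper_force: 0.0
```

```bash
python3 look.py
```

```text
t=27.20 pestle mid 1.5 top 1.5 mm n=3449 | tray slope world -0.0008 (in tool 0.0023) cross 0.0009 toolslope 0.0015 floorz 0.0545 | F [ 0.4 -0.4 -0.3] pos [0.4936 0.1947 0.1424] w 0.684 x-az 19.52
```

Request:
carry_out(commands=[[0.7,0,0,-0.2,0,0,0],[0.7,0,0,-0.5,0,0,0],[0.7,0,0,-0.8,0,0,0],[0.7,0,0,-0.8,0,0,0],[0.7,0,0,-0.8,0,0,0],[0.7,0,0,-0.8,0,0,0],[0.7,0,0,-0.8,0,0,0],[0.7,0,0,-0.8,0,0,0]])

```text
clock: 28.05
position: [0.4935, 0.1946, 0.2819]
ee_rot: [-3.094, -0.533, -0.001]
force: [0.4, 0.3, 0.1]
width: 0.701
gripper_force: 0.0
```

Request:
carry_out(commands=[[0.7,-0.8,0,0,0,0,0],[0.7,-0.8,0,0,0,0,0],[0.7,-0.8,0,0,0,0,0],[0.7,-0.5,0,0,0,0,0],[0.7,0,0,0,0,0,0],[0.7,0,0,0,0,0,0]])

```text
clock: 28.65
position: [0.4258, 0.1705, 0.2805]
ee_rot: [-3.095, -0.532, -0.002]
force: [0.4, -0.4, 0.1]
width: 0.696
gripper_force: 0.0
```

Run:
```python
from cell import arm
import cv2
import numpy as np
w=arm.get_image("wrist")["pixels"];c=arm.get_image("scene")["pixels"]
cv2.imwrite("pics/fin.png",cv2.resize(np.hstack([w,c]),(800,300))[:,:,::-1]); print(arm.observe()["position"])
```

```text
[0.4259834  0.17056353 0.28002663]
```

View pics/fin.png

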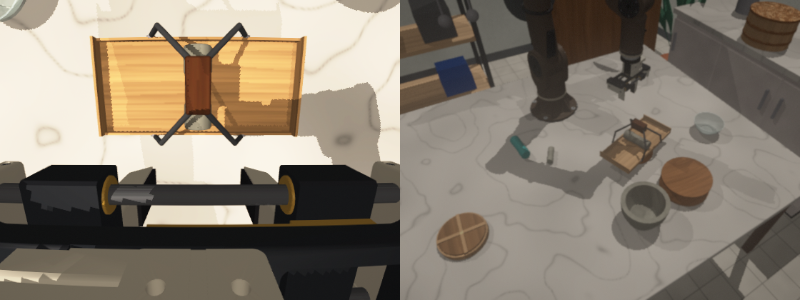

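The tray sits on the stand with the pestle directly under the grip block (wrist half, (198,85)). The gripper is clear.

```bash
python3 -c "
from cell import arm
print(arm.sign_off())"
```

```text
the job is handed in; nothing more can be done
None
```

The tray rests level on the smaller round stand with the pestle about 1 mm from its middle, after a steady hold of over 5 s above the stand; the gripper is clear and the job was handed in at about 29 s.

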